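Fetch the red packet from behind the jars

ROBOT

A 6-joint arm with a two-finger parallel gripper is mounted at the origin on a cart in front of the work surface, level with it; the furniture and walls round the work are solid. World frame = base frame: x ahead of the robot, y to its left, z up, the work surface at z = 0. Lengths are in m, angles in rad, forces in N, time in s.
With the tool pointing down it reaches from about 0.3 to 0.775 m from the base axis. Payload 14.6 kg.
Tool frame: the origin (TCP) lies midway between the tips of the shut fingers; the grasp point (between the pads) lies 19 mm behind it; z points along the fingers, y is the line along which they close (so a half turn about z gives the same grasp; the last joint's range is limited). The gripper opens to 94 mm and grips with 3 to 60 N. Pads are 16 mm wide; open, the fingers measure 119 mm over their backs; the gripper's body (75 mm by 177 mm) begins 78 mm behind the grasp point.
Start: joints at [1.168, 0.3, 1.521, -0, 1.321, -0.067], TCP at [0.181, 0.519, 0.205] pointing down, gripper open.
Joint ranges: [-3.03, 3.03], [-0.79, 2.21], [0.23, 2.52], [-1.04, 4.18], [0, 3.07], [-2.55, 2.55]. Speed limits (rad/s): [2.22, 2.22, 2.57, 3.14, 3.14, 3.14].

INTERFACE

Orientations are given as [roll, pitch, yaw] about the fixed x, y, z axes, in that order (R = Rz(yaw) Ry(pitch) Rx(roll)).
In Python, from station import * gives the robot as it stands.
- The arm moves only by the tool send_rows, never from a script. Its argument "targets" is a list of rows, each an object of numbers: "x", "y", "z": the shift along the world's x, y, z in units of 0.2 m (1.0 is 0.2 m); "spin": the turn about the world's z in units of pi/2 rad (1.0 is pi/2 rad); "claw": the finger opening in mm, from 0 to 94. A call has 1 to 20 rows; each row shifts and turns the commanded pose from where the row before left it; what a row does not reach is not made up. A row lasts 1/10 s, in which the tool goes at most 50 mm and 8.59 degrees, less where a joint would pass 70% of its speed; a pose out of reach is approached as far as the arm can. A call with a number of a shift or a turn outside -1 to 1 is refused whole. A call with a gripper value outside its range is refused whole. The fingers move at their own pace and stop on an object; "force" is the grip in N (left out, the last holds). Time passes only in rows, so rows that do not move let the fingers close. It gives the time, the measured TCP pose, the force, the opening and the grip force at its end, in the units of the state.
- get_obs(): the state, without advancing time (a new reading comes with each control period).
- camera(name): name is "scene" or "top"; returns the picture (384x512x3 uint8, blue, green, red); there is no depth.
- camera_model(name): a dict with "fovy" (degrees; the focal length in pixels is half the picture's height over the tangent of half this angle, whatever the lens; pixels are square), "cx", "cy" (the principal point, pixels), "dist" ([k1, k2, p1, p2, k3] as OpenCV has them; the pictures are not rectified), "T" (4x4, takes a point from camera to world coordinates). Camera axes: x right, y down, z forward; pixel columns grow to the right and rows downward; lengths in m; the calibration is good to about 2 mm. A picture is of the moment at which its call begins. camera_model takes no time and is no camera call.
- hand_in(): hands the job in; it is judged then, once.
The state is a dict: "time_s": time; "qpos": joint angles; "joint_vel": joint speeds; "tau": joint torques, N m; "ee_pos": TCP position; "eef_rot": TCP orientation; "force": force on the tool from outside, world axes, zero at the start; "moment": the same for the moment, N m; "grip_width": finger opening in m; "grip_force": force on a finger pad.
Only numpy, scipy, OpenCV 4.12 (cv2) and the standard library are available. Lean on these libraries where they do the work, as an engineer would, in place of code of your own. Each camera call takes 0.05 s, during which the arm holds its last target. There are 200 camera calls.

TASK

The red packet of lock pins is wanted for a job, but the yellow jar and the blue jar stand in front of it in the stock tray. First stand both jars on the black parking mat, then lay the red packet flat in the green job tray, and last stand each jar back upright on the very mark in the stock tray that it stood on at the start, yellow and blue not exchanged. Leave the padlock and the lock cylinder beside the work alone, and do not tip a jar over.

Things in the scene. Friction and masses are not known exactly. Their poses are not given: they have to be found in the camera images.
- stock_tray: Fixed tray, grey rim, on 4 thin legs; outside 160 (x) x 160 (y) mm, floor top 88 mm above the bench, rim 4 mm thick, 12 mm above the floor. Origin: on the bench under its centre; z up, x towards the packet's end; yaw within 0.2 rad. Two white round marks, black edge, 55 mm across, centred at x = -47, y = +46 and -46 mm; a jar stands on each at the start, within 3 mm (which on which varies)
- yellow_jar: Loose closed screw jar, yellow with a black cap, round, 48 mm in diameter and 80 mm high in all, 0.13 kg nominal. Origin: centre of its underside, z up; it stands upright on one of the two marks at the start. Grip round its side, about 40 to 45 mm above its underside
- blue_jar: Loose closed screw jar, blue with a white cap, round, 48 mm in diameter and 80 mm high in all, 0.13 kg nominal. Origin: centre of its underside, z up; it stands upright on the other mark at the start. Grip round its side, about 40 to 45 mm above its underside
- red_packet: Loose closed red cardboard packet, rigid, lying flat: 60 (its x) x 90 (y) x 30 mm high, 0.09 kg nominal. Origin: centre of its underside. At the start it lies in the stock tray right behind the two jars, its long side across the tray, with about 30 mm of finger room between it and the tray's back wall. Grip it across its 60 mm
- parking_mat: Fixed black rubber mat with a thin yellow line along each short edge, on a low four-legged stand; 100 (its x) x 164 (y) mm, its top 88 mm above the bench. Origin: on the bench under its centre, z up. It stands either at the left in front of the key machine or at the right beyond the vice; the job tray stands at the other. Between them stands the black vice, up to 0.15 m high (x 0.26 to 0.54, y -0.04 to -0.20)
- job_tray: Fixed shallow green tray on four thin legs, outside 104 (its x) x 138 (y) mm, inside 96 x 130 mm, top of its floor 88 mm above the bench, rim 6 mm higher than the floor. Origin: on the bench under its centre, z up. Mind the bench grinder behind the right-hand place: tool rest 0.13 m high from x = 0.46 on, wheel and raised shield to 0.3 m from x = 0.50 on, y below -0.2
- padlock_brass: Bystander: brass padlock lying on its back, 68 x 45 x 21 mm, on the bench; leave alone. Origin: on its underside
- silver_cylinder: Bystander: silver-coloured lock cylinder lying on its side, 31 x 60 x 22 mm; leave alone. Origin: centre of its underside
Not all that is in view belongs to the job. Leave any purple look-alike of the yellow_jar alone.

How it is judged:
By the outcome, as a careful person would: the job done as asked, in the order asked, and still so for the second after the job is handed in, with the robot touching nothing.
It also fails if it takes over 141 s, if anything falls off the work surface, if the arm or the gripper's body presses on something with over 40 N, if the wrist force passes 120 N, or if a joint passes its speed limit or range.

## Working session

There is one attempt and no reset: what is moved stays moved. The work goes in short steps, Python scripts to look and compute and a tool call to move; the robot and the scene stay as the last step left them, time stands still between calls to the robot, and variables do not carry over. Pictures are saved under pics/ and viewed, at most 14 in all, crops included, and the job is handed in when it is done.

Besides the shell and the picture viewer there is one more tool, called after ">>>" as name(argument=value, ...) on one line, values as JSON. send_rows: Moves the arm, as the interface text tells. Its arguments: {"type":"object","properties":{"targets":{"type":"array"},"force":{"type":"number"}},"required":["targets"]}

```bash
ls; mkdir -p pics; python3 - <<'E'
from station import *
import cv2,numpy as np
for n in("scene","top"):
    cv2.imwrite(f"pics/{n}0.png",cv2.resize(camera(n),None,fx=1.5,fy=1.5,interpolation=cv2.INTER_CUBIC))
    m=camera_model(n);print(n,m["fovy"],m["cx"],m["cy"],m["dist"],np.round(m["T"],4).tolist())
o=get_obs();print(o)
E
```

```text
pics
scene 48.48290473333012 255.29582132036006 186.4048161218189 [-0.0897942  0.         0.         0.         0.       ] [[0.8599, -0.3794, 0.3415, 0.0847], [-0.5103, -0.6582, 0.5536, -0.6456], [0.0147, -0.6503, -0.7596, 0.9818], [0.0, 0.0, 0.0, 1.0]]
top 48.893955512103275 260.67451319908133 187.95175392880196 [-0.11735244  0.          0.          0.          0.        ] [[-0.0096, -0.9882, 0.1531, 0.3129], [-0.9999, 0.0081, -0.0101, -0.008], [0.0087, -0.1532, -0.9882, 1.0552], [0.0, 0.0, 0.0, 1.0]]
{'time_s': 0.1, 'qpos': array([ 1.16843556e+00,  3.00369086e-01,  1.52152201e+00,  7.75130783e-06,
        1.32071820e+00, -6.65833609e-02]), 'joint_vel': array([ 0.0008283 , -0.00110389, -0.00099652, -0.0017386 , -0.00088484,
       -0.00080331]), 'tau': array([ 3.28467686e-04, -5.32638180e+01, -3.53286767e+01,  7.09886360e-02,
        2.34214577e-02, -5.71043961e-05]), 'ee_pos': array([0.18112424, 0.519065  , 0.20496728]), 'eef_rot': array([-3.14057877e+00, -7.51326904e-05,  2.80581329e+00]), 'force': array([ 0.45716918,  0.47601575, -0.03093535]), 'moment': array([-0.02864742, -0.01975242, -0.02425287]), 'grip_force': 0.0, 'grip_width': 0.09403412349264817}
```

View pics/scene0.png

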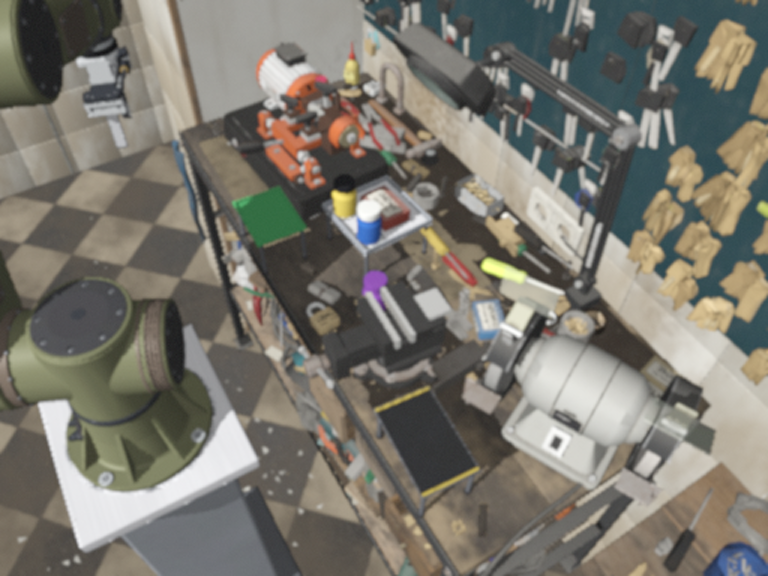

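View pics/top0.png

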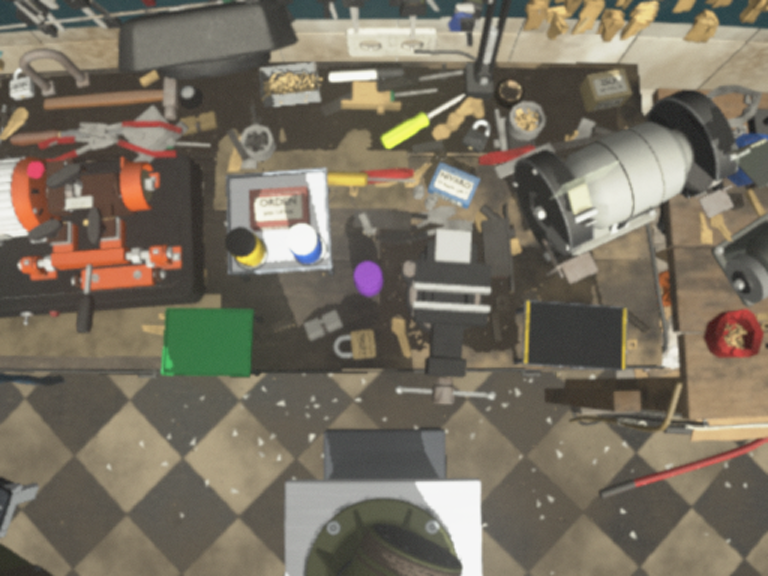

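The top view shows the stock tray at about (278,222) in the 1.5x image, with yellow left and blue right in front of the packet. The green tray is at (208,342), the mat at (576,335), and a purple look-alike at (368,279). I'll enlarge the crops next.

```bash
python3 - <<'E'
from station import *
import cv2,numpy as np
im=camera("top"); cv2.imwrite("pics/top_raw.png",im); cv2.imwrite("pics/scene_raw.png",camera("scene"))
def crop(x0,y0,x1,y1,s,fn):
    c=cv2.resize(im[y0:y1,x0:x1],None,fx=s,fy=s,interpolation=cv2.INTER_CUBIC)
    for x in range((x0+9)//10*10,x1,10):
        cv2.line(c,((x-x0)*s,0),((x-x0)*s,6),(0,255,0),1);cv2.putText(c,str(x),((x-x0)*s,16),0,.35,(0,255,0),1)
    for y in range((y0+9)//10*10,y1,10):
        cv2.line(c,(0,(y-y0)*s),(6,(y-y0)*s),(0,255,0),1);cv2.putText(c,str(y),(8,(y-y0)*s+4),0,.35,(0,255,0),1)
    cv2.imwrite(fn,c)
crop(142,106,228,190,7,"pics/c_tray.png")
a=[]
crop(98,196,178,260,6,"pics/g.png");crop(340,190,430,254,6,"pics/m.png")
g=cv2.imread("pics/g.png");m=cv2.imread("pics/m.png")
c=np.hstack([g,m]);cv2.imwrite("pics/c_gm.png",cv2.resize(c,(800,int(c.shape[0]*800/c.shape[1]))))
E
```

```text
(no output)
```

View pics/c_tray.png

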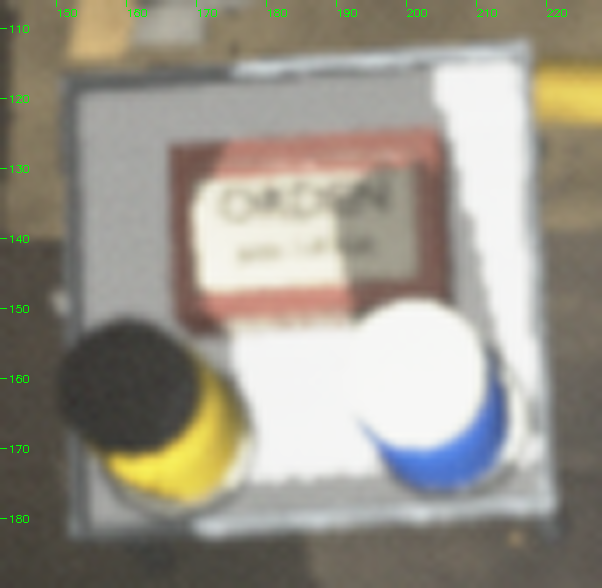

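View pics/c_gm.png

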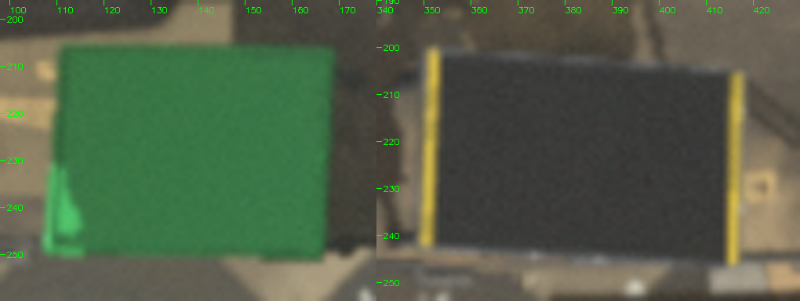

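```bash
cat > geo.py <<'E'
import cv2,numpy as np
from station import *
from scipy.optimize import least_squares
def K(m):
    f=192/np.tan(np.radians(m["fovy"]/2));return np.array([[f,0,m["cx"]],[0,f,m["cy"]],[0,0,1]])
def un(n,uv,z):
    m=camera_model(n);p=cv2.undistortPoints(np.array(uv,float).reshape(-1,1,2),K(m),np.array(m["dist"]))[:,0]
    d=np.c_[p,np.ones(len(p))]@m["T"][:3,:3].T;o=m["T"][:3,3];return o+d*((z-o[2])/d[:,2])[:,None]
def proj(n,P):
    m=camera_model(n);T=np.linalg.inv(m["T"]);return cv2.projectPoints(np.array(P,float),cv2.Rodrigues(T[:3,:3])[0],T[:3,3],K(m),np.array(m["dist"]))[0][:,0]
def rect(n,uv,z,sx,sy):
    # corners order: +x+y, +x-y, -x-y, -x+y ; returns x,y,yaw, residual mm
    P=un(n,uv,z)[:,:2];q=np.array([[sx,sy],[sx,-sy],[-sx,-sy],[-sx,sy]])/2
    def f(v,):
        c,s=np.cos(v[2]),np.sin(v[2]);return (q@np.array([[c,s],[-s,c]])+v[:2]-P).ravel()
    r=least_squares(f,[*P.mean(0),0]);return r.x,np.round(r.fun*1e3,1)
E
python3 - <<'E'
from geo import *
np.set_printoptions(precision=4,suppress=True)
print("tray",*rect("top",[(151,116.7),(217.7,112.1),(221.3,178.9),(152.3,182.1)],.1,.16,.16))
print("green",*rect("top",[(111.2,205.8),(169,206.2),(166.8,251),(107.6,250.2)],.094,.104,.138))
print("mat",*rect("top",[(351.2,200.2),(417.9,205.1),(417,246.3),(349,242.3)],.088,.1,.164))
t=rect("top",[(151,116.7),(217.7,112.1),(221.3,178.9),(152.3,182.1)],.1,.16,.16)[0]
c,s=np.cos(t[2]),np.sin(t[2])
for y in(.046,-.046): print("mark",t[0]+c*-.047-s*y,t[1]+s*-.047+c*y)
print("caps",un("top",[(160.6,161.1),(202,159.6)],.168))
print("pkt",*rect("top",[(166,127),(204.9,124.1),(206.7,149.6),(168.7,153.4)],.118,.06,.09))
E
```

```text
tray [0.5592 0.1568 0.0527] [ 0.7  0.1  0.  -0.9  0.8  0.3 -1.6  0.5]
green [ 0.3709  0.2629 -0.0217] [ 1.6  2.   0.3 -0.3 -1.6 -1.2 -0.3 -0.5]
mat [ 0.3773 -0.3034 -0.0815] [ 1.5  2.3  1.5 -2.1 -2.1 -1.8 -0.9  1.6]
mark 0.5098065037499053 0.2003053295103413
mark 0.5146501528309155 0.10843292307848586
caps [[0.5108 0.1983 0.168 ]
 [0.5131 0.1086 0.168 ]]
pkt [0.5746 0.1515 0.0864] [-2.  -1.   0.  -0.4  0.9 -0.6  1.1  2. ]
```

Layout is consistent: the jar caps fall within 2 mm of the computed marks, with yellow at about (0.510,0.199) and blue at about (0.513,0.1085). I'll approach above yellow.

>>> send_rows(targets=[{"z": 0.2, "claw": 76}, {"z": 0.15}, {"x": 0.15, "y": -0.145, "spin": 0.0225}, {"x": 0.15, "y": -0.145, "spin": 0.0225}, {"x": 0.15, "y": -0.145, "spin": 0.0225}, {"x": 0.15, "y": -0.145, "spin": 0.0225}, {"x": 0.15, "y": -0.145, "spin": 0.0225}, {"x": 0.15, "y": -0.145, "spin": 0.0225}, {"x": 0.15, "y": -0.145, "spin": 0.0225}, {"x": 0.15, "y": -0.145, "spin": 0.0225}, {"x": 0.15, "y": -0.145, "spin": 0.0225}, {"x": 0.15, "y": -0.145, "spin": 0.0225}, {"x": 0.145, "y": -0.15, "spin": 0.0225}, {}, {}], force=25)

```text
schema error: expected keys x, y, z, spin, claw
```

>>> send_rows(targets=[{"x": 0, "y": 0, "z": 0.2, "spin": 0, "claw": 76}, {"x": 0, "y": 0, "z": 0.15, "spin": 0, "claw": 76}, {"x": 0.15, "y": -0.145, "z": 0, "spin": 0.0225, "claw": 76}, {"x": 0.15, "y": -0.145, "z": 0, "spin": 0.0225, "claw": 76}, {"x": 0.15, "y": -0.145, "z": 0, "spin": 0.0225, "claw": 76}, {"x": 0.15, "y": -0.145, "z": 0, "spin": 0.0225, "claw": 76}, {"x": 0.15, "y": -0.145, "z": 0, "spin": 0.0225, "claw": 76}, {"x": 0.15, "y": -0.145, "z": 0, "spin": 0.0225, "claw": 76}, {"x": 0.15, "y": -0.145, "z": 0, "spin": 0.0225, "claw": 76}, {"x": 0.15, "y": -0.145, "z": 0, "spin": 0.0225, "claw": 76}, {"x": 0.15, "y": -0.145, "z": 0, "spin": 0.0225, "claw": 76}, {"x": 0.15, "y": -0.145, "z": 0, "spin": 0.0225, "claw": 76}, {"x": 0.145, "y": -0.15, "z": 0, "spin": 0.0225, "claw": 76}, {"x": 0, "y": 0, "z": 0, "spin": 0, "claw": 76}, {"x": 0, "y": 0, "z": 0, "spin": 0, "claw": 76}], force=25)

```text
time_s: 1.7
ee_pos: [0.5103, 0.1989, 0.275]
eef_rot: [-3.142, -0.001, -3.09]
force: [-0.4, -0.2, -0.8]
grip_width: 0.0757
grip_force: 0.0
```

>>> send_rows(targets=[{"x": 0, "y": 0, "z": -0.15, "spin": 0, "claw": 76}, {"x": 0, "y": 0, "z": -0.15, "spin": 0, "claw": 76}, {"x": 0, "y": 0, "z": -0.15, "spin": 0, "claw": 76}, {"x": 0, "y": 0, "z": -0.15, "spin": 0, "claw": 76}, {"x": 0, "y": 0, "z": -0.12, "spin": 0, "claw": 76}, {"x": 0, "y": 0, "z": -0.1, "spin": 0, "claw": 76}, {"x": 0, "y": 0, "z": 0, "spin": 0, "claw": 76}, {"x": 0, "y": 0, "z": 0, "spin": 0, "claw": 40}, {"x": 0, "y": 0, "z": 0, "spin": 0, "claw": 40}, {"x": 0, "y": 0, "z": 0, "spin": 0, "claw": 40}, {"x": 0, "y": 0, "z": 0, "spin": 0, "claw": 40}, {"x": 0, "y": 0, "z": 0, "spin": 0, "claw": 40}, {"x": 0, "y": 0, "z": 0, "spin": 0, "claw": 40}], force=25)

```text
time_s: 3.0
ee_pos: [0.5106, 0.1996, 0.1123]
eef_rot: [3.141, 0.001, -3.089]
force: [-2.2, 1.4, 6.3]
grip_width: 0.0476
grip_force: 25.0
```

```bash
python3 - <<'E'
from station import *
import cv2
s=camera("scene");cv2.imwrite("pics/s1.png",cv2.resize(s[100:190,180:300],None,fx=5,fy=5,interpolation=cv2.INTER_CUBIC))
E
```

```text
(no output)
```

View pics/s1.png

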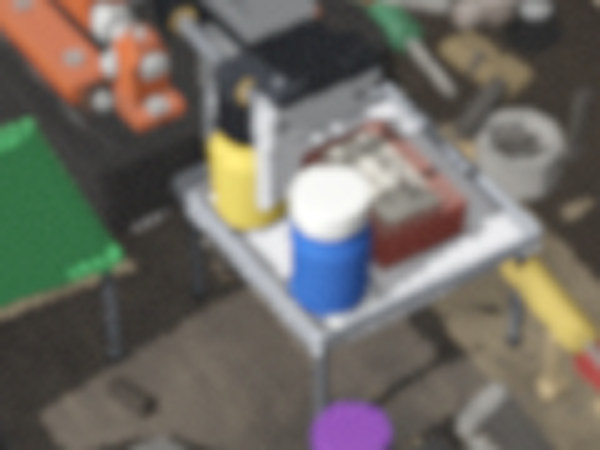

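Yellow is gripped (47.6 mm) and upright. I'll lift it and carry it over the vice to the far half of the mat.

>>> send_rows(targets=[{"x": 0, "y": 0, "z": 0.05, "spin": 0, "claw": 40}, {"x": 0, "y": 0, "z": 0.1, "spin": 0, "claw": 40}, {"x": 0, "y": 0, "z": 0.15, "spin": 0, "claw": 40}, {"x": 0, "y": 0, "z": 0.15, "spin": 0, "claw": 40}, {"x": 0, "y": 0, "z": 0.15, "spin": 0, "claw": 40}, {"x": 0, "y": 0, "z": 0.15, "spin": 0, "claw": 40}, {"x": 0, "y": 0, "z": 0.1, "spin": 0, "claw": 40}], force=25)

```text
time_s: 3.75
ee_pos: [0.5103, 0.1991, 0.2843]
eef_rot: [3.141, 0.002, -3.089]
force: [0.6, 0.1, -2.1]
grip_width: 0.0478
grip_force: 25.0
```

>>> send_rows(targets=[{"x": -0.02, "y": -0.06, "z": 0, "spin": -0.005, "claw": 40}, {"x": -0.03, "y": -0.12, "z": 0, "spin": -0.005, "claw": 40}, {"x": -0.04, "y": -0.15, "z": 0, "spin": -0.005, "claw": 40}, {"x": -0.04, "y": -0.16, "z": 0, "spin": -0.005, "claw": 40}, {"x": -0.04, "y": -0.16, "z": 0, "spin": -0.005, "claw": 40}, {"x": -0.04, "y": -0.16, "z": 0, "spin": -0.005, "claw": 40}, {"x": -0.04, "y": -0.16, "z": 0, "spin": -0.005, "claw": 40}, {"x": -0.04, "y": -0.16, "z": 0, "spin": -0.005, "claw": 40}, {"x": -0.04, "y": -0.16, "z": 0, "spin": -0.005, "claw": 40}, {"x": -0.04, "y": -0.16, "z": 0, "spin": -0.005, "claw": 40}, {"x": -0.04, "y": -0.16, "z": 0, "spin": -0.005, "claw": 40}, {"x": -0.04, "y": -0.16, "z": 0, "spin": -0.005, "claw": 40}, {"x": -0.04, "y": -0.16, "z": 0, "spin": -0.005, "claw": 40}, {"x": -0.04, "y": -0.16, "z": 0, "spin": -0.005, "claw": 40}, {"x": -0.04, "y": -0.16, "z": 0, "spin": -0.005, "claw": 40}, {"x": -0.04, "y": -0.16, "z": 0, "spin": -0.005, "claw": 40}, {"x": -0.04, "y": -0.16, "z": 0, "spin": -0.005, "claw": 40}, {"x": -0.03, "y": -0.1, "z": 0, "spin": 0, "claw": 40}, {"x": -0.02, "y": -0.06, "z": 0, "spin": 0, "claw": 40}, {"x": 0, "y": 0, "z": 0, "spin": 0, "claw": 40}])

```text
time_s: 5.75
ee_pos: [0.3692, -0.3474, 0.2805]
eef_rot: [3.141, -0.001, 3.059]
force: [-0.4, -0.3, -2.0]
grip_width: 0.0479
grip_force: 25.0
```

>>> send_rows(targets=[{"x": 0.025, "y": 0, "z": -0.1, "spin": 0, "claw": 40}, {"x": 0, "y": 0, "z": -0.15, "spin": 0, "claw": 40}, {"x": 0, "y": 0, "z": -0.15, "spin": 0, "claw": 40}, {"x": 0, "y": 0, "z": -0.15, "spin": 0, "claw": 40}, {"x": 0, "y": 0, "z": -0.15, "spin": 0, "claw": 40}, {"x": 0, "y": 0, "z": -0.08, "spin": 0, "claw": 40}, {"x": 0, "y": 0, "z": -0.03, "spin": 0, "claw": 40}, {"x": 0, "y": 0, "z": -0.02, "spin": 0, "claw": 40}, {"x": 0, "y": 0, "z": -0.015, "spin": 0, "claw": 40}, {"x": 0, "y": 0, "z": 0, "spin": 0, "claw": 40}, {"x": 0, "y": 0, "z": 0, "spin": 0, "claw": 40}])

```text
time_s: 6.85
ee_pos: [0.3754, -0.3469, 0.1131]
eef_rot: [-3.141, 0.001, 3.061]
force: [-0.6, 0.4, -1.4]
grip_width: 0.0475
grip_force: 25.0
```

>>> send_rows(targets=[{"x": 0, "y": 0, "z": -0.005, "spin": 0, "claw": 40}, {"x": 0, "y": 0, "z": 0, "spin": 0, "claw": 40}, {"x": 0, "y": 0, "z": 0, "spin": 0, "claw": 55}, {"x": 0, "y": 0, "z": 0, "spin": 0, "claw": 72}, {"x": 0, "y": 0, "z": 0, "spin": 0, "claw": 72}, {"x": 0, "y": 0, "z": 0, "spin": 0, "claw": 72}, {"x": 0, "y": 0, "z": 0, "spin": 0, "claw": 72}, {"x": 0, "y": 0, "z": 0.05, "spin": 0, "claw": 72}, {"x": 0, "y": 0, "z": 0.1, "spin": 0, "claw": 72}, {"x": 0, "y": 0, "z": 0.15, "spin": 0, "claw": 72}, {"x": 0, "y": 0, "z": 0.2, "spin": 0, "claw": 72}, {"x": 0, "y": 0, "z": 0.2, "spin": 0, "claw": 72}, {"x": 0, "y": 0, "z": 0.15, "spin": 0, "claw": 76}, {"x": 0, "y": 0, "z": 0, "spin": 0, "claw": 76}])

```text
time_s: 8.25
ee_pos: [0.376, -0.3475, 0.2864]
eef_rot: [-3.137, 0.005, 3.061]
force: [-0.1, -1.1, -0.4]
grip_width: 0.0762
grip_force: 0.0
```

>>> send_rows(targets=[{"x": 0.03, "y": 0.08, "z": 0, "spin": 0.005, "claw": 76}, {"x": 0.04, "y": 0.15, "z": 0, "spin": 0.005, "claw": 76}, {"x": 0.05, "y": 0.17, "z": 0, "spin": 0.005, "claw": 76}, {"x": 0.05, "y": 0.17, "z": 0, "spin": 0.005, "claw": 76}, {"x": 0.05, "y": 0.17, "z": 0, "spin": 0.005, "claw": 76}, {"x": 0.05, "y": 0.17, "z": 0, "spin": 0.005, "claw": 76}, {"x": 0.05, "y": 0.17, "z": 0, "spin": 0.005, "claw": 76}, {"x": 0.05, "y": 0.17, "z": 0, "spin": 0.005, "claw": 76}, {"x": 0.05, "y": 0.17, "z": 0, "spin": 0.005, "claw": 76}, {"x": 0.05, "y": 0.17, "z": 0, "spin": 0.005, "claw": 76}, {"x": 0.05, "y": 0.17, "z": 0, "spin": 0.005, "claw": 76}, {"x": 0.05, "y": 0.17, "z": 0, "spin": 0.005, "claw": 76}, {"x": 0.05, "y": 0.17, "z": 0, "spin": 0.005, "claw": 76}, {"x": 0.05, "y": 0.12, "z": 0, "spin": 0.01, "claw": 76}, {"x": 0.02, "y": 0.055, "z": 0, "spin": 0.01, "claw": 76}, {"x": 0, "y": 0, "z": 0, "spin": 0, "claw": 76}])

```text
time_s: 9.85
ee_pos: [0.5132, 0.1089, 0.2809]
eef_rot: [-3.141, -0.001, -3.087]
force: [-0.5, -1.0, 0.0]
grip_width: 0.076
grip_force: 0.0
```

```bash
python3 - <<'E'
from station import *
import cv2,numpy as np
print(get_obs()["ee_pos"])
t=camera("top");s=camera("scene")
cv2.imwrite("pics/t2_raw.png",t);cv2.imwrite("pics/s2_raw.png",s)
a=cv2.resize(t[106:190,142:228],None,fx=4.5,fy=4.5,interpolation=cv2.INTER_CUBIC)
b=cv2.resize(t[170:254,340:430],None,fx=4.5,fy=4.5,interpolation=cv2.INTER_CUBIC)
cv2.imwrite("pics/t2.png",np.hstack([a,b]))
E
```

```text
[0.51316234 0.10887042 0.28094213]
```

View pics/t2.png

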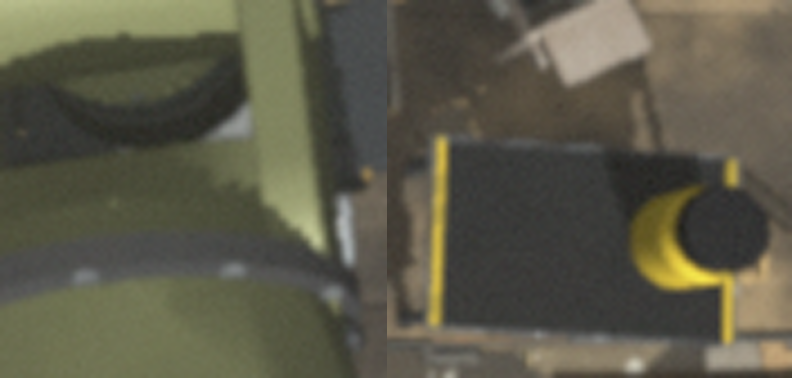

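Yellow stands upright on the mat, with its cap at raw (414.7,221). The arm hides the tray. Next I'll pick blue.

>>> send_rows(targets=[{"x": 0, "y": 0, "z": -0.15, "spin": 0, "claw": 76}, {"x": 0, "y": 0, "z": -0.15, "spin": 0, "claw": 76}, {"x": 0, "y": 0, "z": -0.15, "spin": 0, "claw": 76}, {"x": 0, "y": 0, "z": -0.15, "spin": 0, "claw": 76}, {"x": 0, "y": 0, "z": -0.15, "spin": 0, "claw": 76}, {"x": 0, "y": 0, "z": -0.1, "spin": 0, "claw": 76}, {"x": 0, "y": 0, "z": 0, "spin": 0, "claw": 76}, {"x": 0, "y": 0, "z": 0, "spin": 0, "claw": 40}, {"x": 0, "y": 0, "z": 0, "spin": 0, "claw": 40}, {"x": 0, "y": 0, "z": 0, "spin": 0, "claw": 40}, {"x": 0, "y": 0, "z": 0, "spin": 0, "claw": 40}, {"x": 0, "y": 0, "z": 0, "spin": 0, "claw": 40}, {"x": 0, "y": 0, "z": 0, "spin": 0, "claw": 40}], force=25)

```text
time_s: 11.25
ee_pos: [0.5136, 0.1084, 0.1123]
eef_rot: [3.141, 0.001, -3.088]
force: [-1.5, 0.7, 6.3]
grip_width: 0.0476
grip_force: 25.0
```

>>> send_rows(targets=[{"x": 0, "y": 0, "z": 0.05, "spin": 0, "claw": 40}, {"x": 0, "y": 0, "z": 0.1, "spin": 0, "claw": 40}, {"x": 0, "y": 0, "z": 0.15, "spin": 0, "claw": 40}, {"x": 0, "y": 0, "z": 0.15, "spin": 0, "claw": 40}, {"x": 0, "y": 0, "z": 0.15, "spin": 0, "claw": 40}, {"x": 0, "y": 0, "z": 0.15, "spin": 0, "claw": 40}, {"x": 0, "y": 0, "z": 0.1, "spin": 0, "claw": 40}])

```text
time_s: 11.95
ee_pos: [0.5133, 0.1083, 0.2843]
eef_rot: [3.142, 0.002, -3.089]
force: [-0.4, -0.3, -1.5]
grip_width: 0.048
grip_force: 25.0
```

>>> send_rows(targets=[{"x": -0.03, "y": -0.06, "z": 0, "spin": -0.005, "claw": 40}, {"x": -0.05, "y": -0.12, "z": 0, "spin": -0.005, "claw": 40}, {"x": -0.05, "y": -0.15, "z": 0, "spin": -0.005, "claw": 40}, {"x": -0.05, "y": -0.15, "z": 0, "spin": -0.005, "claw": 40}, {"x": -0.05, "y": -0.15, "z": 0, "spin": -0.005, "claw": 40}, {"x": -0.05, "y": -0.15, "z": 0, "spin": -0.01, "claw": 40}, {"x": -0.05, "y": -0.15, "z": 0, "spin": -0.01, "claw": 40}, {"x": -0.05, "y": -0.15, "z": 0, "spin": -0.01, "claw": 40}, {"x": -0.05, "y": -0.15, "z": 0, "spin": -0.01, "claw": 40}, {"x": -0.05, "y": -0.15, "z": 0, "spin": -0.01, "claw": 40}, {"x": -0.05, "y": -0.15, "z": 0, "spin": -0.01, "claw": 40}, {"x": -0.05, "y": -0.15, "z": 0, "spin": 0, "claw": 40}, {"x": -0.05, "y": -0.12, "z": 0, "spin": 0, "claw": 40}, {"x": -0.035, "y": -0.055, "z": 0, "spin": 0, "claw": 40}, {"x": 0, "y": 0, "z": 0, "spin": 0, "claw": 40}, {"x": 0, "y": 0, "z": 0, "spin": 0, "claw": 40}])

```text
time_s: 13.55
ee_pos: [0.3801, -0.2621, 0.2811]
eef_rot: [3.141, -0.0, 3.061]
force: [-0.8, 1.0, -0.7]
grip_width: 0.0475
grip_force: 25.0
```

>>> send_rows(targets=[{"x": 0, "y": 0, "z": -0.1, "spin": 0, "claw": 40}, {"x": 0, "y": 0, "z": -0.15, "spin": 0, "claw": 40}, {"x": 0, "y": 0, "z": -0.15, "spin": 0, "claw": 40}, {"x": 0, "y": 0, "z": -0.15, "spin": 0, "claw": 40}, {"x": 0, "y": 0, "z": -0.15, "spin": 0, "claw": 40}, {"x": 0, "y": 0, "z": -0.08, "spin": 0, "claw": 40}, {"x": 0, "y": 0, "z": -0.03, "spin": 0, "claw": 40}, {"x": 0, "y": 0, "z": -0.02, "spin": 0, "claw": 40}, {"x": 0, "y": 0, "z": -0.015, "spin": 0, "claw": 40}, {"x": 0, "y": 0, "z": -0.005, "spin": 0, "claw": 40}, {"x": 0, "y": 0, "z": 0, "spin": 0, "claw": 40}, {"x": 0, "y": 0, "z": 0, "spin": 0, "claw": 40}])

```text
time_s: 14.75
ee_pos: [0.3807, -0.2628, 0.1123]
eef_rot: [-3.141, 0.001, 3.061]
force: [0.1, 3.8, 6.0]
grip_width: 0.0475
grip_force: 25.0
```

>>> send_rows(targets=[{"x": 0, "y": 0, "z": 0, "spin": 0, "claw": 55}, {"x": 0, "y": 0, "z": 0, "spin": 0, "claw": 72}, {"x": 0, "y": 0, "z": 0, "spin": 0, "claw": 72}, {"x": 0, "y": 0, "z": 0, "spin": 0, "claw": 72}, {"x": 0, "y": 0, "z": 0, "spin": 0, "claw": 72}, {"x": 0, "y": 0, "z": 0.05, "spin": 0, "claw": 72}, {"x": 0, "y": 0, "z": 0.1, "spin": 0, "claw": 72}, {"x": 0, "y": 0, "z": 0.15, "spin": 0, "claw": 72}, {"x": 0, "y": 0, "z": 0.2, "spin": 0, "claw": 72}, {"x": 0, "y": 0, "z": 0.2, "spin": 0, "claw": 72}, {"x": 0, "y": 0, "z": 0.15, "spin": 0, "claw": 76}, {"x": 0, "y": 0, "z": 0, "spin": 0, "claw": 76}])

```text
time_s: 15.95
ee_pos: [0.381, -0.2634, 0.2861]
eef_rot: [-3.138, 0.006, 3.061]
force: [-0.1, -0.6, 0.4]
grip_width: 0.0756
grip_force: 0.0
```

```bash
python3 - <<'E'
from station import *
import cv2,numpy as np
print(get_obs()["ee_pos"])
t=camera("top");s=camera("scene")
cv2.imwrite("pics/t3_raw.png",t);cv2.imwrite("pics/s3_raw.png",s)
a=cv2.resize(t[106:190,142:228],None,fx=7,fy=7,interpolation=cv2.INTER_CUBIC)
b=cv2.resize(s[230:350,230:330],None,fx=4.9,fy=4.9,interpolation=cv2.INTER_CUBIC)
b=cv2.resize(s[240:350,240:320],(198,272),interpolation=cv2.INTER_CUBIC);c=np.zeros((588,198,3),np.uint8);c[:272]=b
cv2.imwrite("pics/t3.png",np.hstack([a,c]))
E
```

```text
[ 0.38103564 -0.26337084  0.28608297]
```

View pics/t3.png

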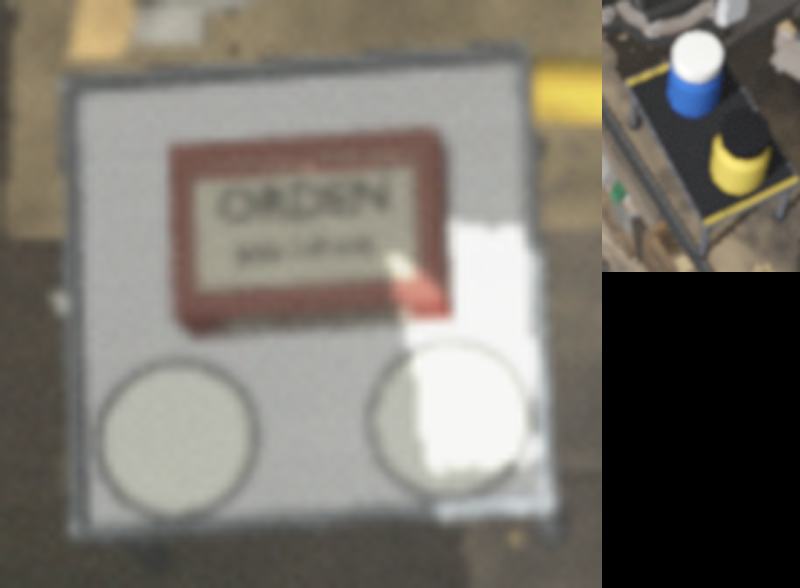

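```bash
python3 - <<'E'
from geo import *
np.set_printoptions(precision=4,suppress=True)
print("marks",un("top",[(167.4,168.6),(206.1,165.6)],.088))
f=lambda P:[(142+x/7,106+y/7) for x,y in P]
print("pkt",*rect("top",f([(170,147),(440,130),(450,310),(183,325)]),.118,.06,.09))
print("label",un("top",f([(304,230)]),.118))
for z in(.118,.088): print(un("top",f([(450,317),(195,334)]),z))
E
```

```text
marks [[0.5105 0.2003 0.088 ]
 [0.5167 0.1092 0.088 ]]
pkt [0.5745 0.152  0.0602] [-0.8 -0.6 -0.1 -0.9  1.1 -0.4 -0.2  1.9]
label [[0.5736 0.154  0.118 ]]
[[0.5437 0.1056 0.118 ]
 [0.539  0.1891 0.118 ]]
[[0.5511 0.1092 0.088 ]
 [0.5462 0.1954 0.088 ]]
```

Both jars stand on the mat and the marks are clear, at about (0.510,0.200) and (0.5155,0.109). The packet is at about (0.574,0.1525), yaw 0.06. I'll go above the packet.

>>> send_rows(targets=[{"x": 0.06, "y": 0.13, "z": 0, "spin": -0.057, "claw": 76}, {"x": 0.06, "y": 0.13, "z": 0, "spin": -0.057, "claw": 76}, {"x": 0.06, "y": 0.13, "z": 0, "spin": -0.057, "claw": 76}, {"x": 0.06, "y": 0.13, "z": 0, "spin": -0.057, "claw": 76}, {"x": 0.06, "y": 0.13, "z": 0, "spin": -0.057, "claw": 76}, {"x": 0.06, "y": 0.13, "z": 0, "spin": -0.057, "claw": 76}, {"x": 0.06, "y": 0.13, "z": 0, "spin": -0.057, "claw": 76}, {"x": 0.06, "y": 0.13, "z": 0, "spin": -0.057, "claw": 76}, {"x": 0.06, "y": 0.13, "z": 0, "spin": -0.057, "claw": 76}, {"x": 0.06, "y": 0.13, "z": 0, "spin": -0.057, "claw": 76}, {"x": 0.06, "y": 0.13, "z": 0, "spin": -0.057, "claw": 76}, {"x": 0.06, "y": 0.13, "z": 0, "spin": -0.057, "claw": 76}, {"x": 0.06, "y": 0.13, "z": 0, "spin": -0.057, "claw": 76}, {"x": 0.06, "y": 0.13, "z": 0, "spin": -0.057, "claw": 76}, {"x": 0.06, "y": 0.13, "z": 0, "spin": -0.057, "claw": 76}, {"x": 0.06, "y": 0.13, "z": 0, "spin": -0.057, "claw": 76}, {"x": 0.01, "y": 0, "z": 0, "spin": 0, "claw": 76}, {"x": 0, "y": 0, "z": 0, "spin": 0, "claw": 76}])

```text
time_s: 17.85
ee_pos: [0.574, 0.1534, 0.2799]
eef_rot: [-3.139, 0.0, 1.63]
force: [0.2, 0.1, 0.7]
grip_width: 0.0764
grip_force: 0.0
```

>>> send_rows(targets=[{"x": 0, "y": 0, "z": -0.15, "spin": 0, "claw": 76}, {"x": 0, "y": 0, "z": -0.15, "spin": 0, "claw": 76}, {"x": 0, "y": 0, "z": -0.15, "spin": 0, "claw": 76}, {"x": 0, "y": 0, "z": -0.15, "spin": 0, "claw": 76}, {"x": 0, "y": 0, "z": -0.15, "spin": 0, "claw": 76}, {"x": 0, "y": 0, "z": -0.1, "spin": 0, "claw": 76}, {"x": 0, "y": 0, "z": -0.05, "spin": 0, "claw": 76}, {"x": 0, "y": 0, "z": -0.035, "spin": 0, "claw": 76}, {"x": 0, "y": 0, "z": 0, "spin": 0, "claw": 76}])

```text
time_s: 18.75
ee_pos: [0.5741, 0.1529, 0.0943]
eef_rot: [-3.141, 0.0, 1.628]
force: [0.7, -0.9, -0.6]
grip_width: 0.076
grip_force: 0.0
```

>>> send_rows(targets=[{"x": 0, "y": 0, "z": 0, "spin": 0, "claw": 50}, {"x": 0, "y": 0, "z": 0, "spin": 0, "claw": 50}, {"x": 0, "y": 0, "z": 0, "spin": 0, "claw": 50}, {"x": 0, "y": 0, "z": 0, "spin": 0, "claw": 50}, {"x": 0, "y": 0, "z": 0, "spin": 0, "claw": 50}, {"x": 0, "y": 0, "z": 0.03, "spin": 0, "claw": 50}, {"x": 0, "y": 0, "z": 0.07, "spin": 0, "claw": 50}, {"x": 0, "y": 0, "z": 0.15, "spin": 0, "claw": 50}, {"x": 0, "y": 0, "z": 0.15, "spin": 0, "claw": 50}, {"x": 0, "y": 0, "z": 0.15, "spin": 0, "claw": 50}, {"x": 0, "y": 0, "z": 0.1, "spin": 0, "claw": 50}, {"x": 0, "y": 0, "z": 0, "spin": 0, "claw": 50}], force=25)

```text
time_s: 19.95
ee_pos: [0.5751, 0.1535, 0.2282]
eef_rot: [3.136, -0.001, 1.629]
force: [-0.3, -0.7, -0.3]
grip_width: 0.0598
grip_force: 25.0
```

>>> send_rows(targets=[{"x": -0.05, "y": 0.03, "z": 0.05, "spin": -0.005, "claw": 50}, {"x": -0.1, "y": 0.05, "z": 0.05, "spin": -0.005, "claw": 50}, {"x": -0.12, "y": 0.06, "z": 0, "spin": -0.005, "claw": 50}, {"x": -0.12, "y": 0.06, "z": 0, "spin": -0.005, "claw": 50}, {"x": -0.12, "y": 0.06, "z": 0, "spin": -0.005, "claw": 50}, {"x": -0.12, "y": 0.06, "z": 0, "spin": -0.005, "claw": 50}, {"x": -0.12, "y": 0.06, "z": 0, "spin": -0.005, "claw": 50}, {"x": -0.12, "y": 0.07, "z": 0, "spin": -0.005, "claw": 50}, {"x": -0.095, "y": 0.06, "z": 0, "spin": -0.005, "claw": 50}, {"x": -0.05, "y": 0.04, "z": 0, "spin": -0.005, "claw": 50}, {"x": 0, "y": 0, "z": 0, "spin": 0, "claw": 50}, {"x": 0, "y": 0, "z": 0, "spin": 0, "claw": 50}])

```text
time_s: 21.15
ee_pos: [0.3709, 0.2632, 0.2441]
eef_rot: [-3.141, 0.0, 1.551]
force: [-0.9, 0.4, -0.9]
grip_width: 0.0597
grip_force: 25.0
```

>>> send_rows(targets=[{"x": 0, "y": 0, "z": -0.1, "spin": 0, "claw": 50}, {"x": 0, "y": 0, "z": -0.15, "spin": 0, "claw": 50}, {"x": 0, "y": 0, "z": -0.15, "spin": 0, "claw": 50}, {"x": 0, "y": 0, "z": -0.15, "spin": 0, "claw": 50}, {"x": 0, "y": 0, "z": -0.1, "spin": 0, "claw": 50}, {"x": 0, "y": 0, "z": -0.05, "spin": 0, "claw": 50}, {"x": 0, "y": 0, "z": -0.02, "spin": 0, "claw": 50}, {"x": 0, "y": 0, "z": -0.01, "spin": 0, "claw": 50}, {"x": 0, "y": 0, "z": 0, "spin": 0, "claw": 50}, {"x": 0, "y": 0, "z": 0, "spin": 0, "claw": 50}])

```text
time_s: 22.15
ee_pos: [0.3716, 0.2635, 0.0992]
eef_rot: [3.141, -0.001, 1.55]
force: [-0.3, -0.1, -0.7]
grip_width: 0.0601
grip_force: 25.0
```

>>> send_rows(targets=[{"x": 0, "y": 0, "z": -0.01, "spin": 0, "claw": 50}, {"x": 0, "y": 0, "z": -0.01, "spin": 0, "claw": 50}, {"x": 0, "y": 0, "z": 0, "spin": 0, "claw": 50}, {"x": 0, "y": 0, "z": 0, "spin": 0, "claw": 50}])

```text
time_s: 22.55
ee_pos: [0.3714, 0.2635, 0.0952]
eef_rot: [3.141, -0.0, 1.55]
force: [-2.2, -1.6, 8.5]
grip_width: 0.0595
grip_force: 25.0
```

Contact: the packet is on the tray floor. I'll release, lift and look.

>>> send_rows(targets=[{"x": 0, "y": 0, "z": 0, "spin": 0, "claw": 64}, {"x": 0, "y": 0, "z": 0, "spin": 0, "claw": 68}, {"x": 0, "y": 0, "z": 0, "spin": 0, "claw": 68}, {"x": 0, "y": 0, "z": 0, "spin": 0, "claw": 68}, {"x": 0, "y": 0, "z": 0.03, "spin": 0, "claw": 68}, {"x": 0, "y": 0, "z": 0.07, "spin": 0, "claw": 68}, {"x": 0, "y": 0, "z": 0.15, "spin": 0, "claw": 68}, {"x": 0, "y": 0, "z": 0.2, "spin": 0, "claw": 68}, {"x": 0, "y": 0, "z": 0.2, "spin": 0, "claw": 76}, {"x": 0, "y": 0, "z": 0.2, "spin": 0, "claw": 76}, {"x": 0, "y": 0, "z": 0.085, "spin": 0, "claw": 76}, {"x": 0, "y": 0, "z": 0, "spin": 0, "claw": 76}])

```text
time_s: 23.75
ee_pos: [0.3718, 0.2636, 0.284]
eef_rot: [3.138, -0.002, 1.55]
force: [-0.9, -1.1, -0.6]
grip_width: 0.076
grip_force: 0.0
```

>>> send_rows(targets=[{"x": 0.0025, "y": -0.146, "z": 0, "spin": 0.0535, "claw": 76}, {"x": 0.0025, "y": -0.146, "z": 0, "spin": 0.0535, "claw": 76}, {"x": 0.0025, "y": -0.146, "z": 0, "spin": 0.0535, "claw": 76}, {"x": 0.0025, "y": -0.146, "z": 0, "spin": 0.0535, "claw": 76}, {"x": 0.0025, "y": -0.146, "z": 0, "spin": 0.0535, "claw": 76}, {"x": 0.0025, "y": -0.146, "z": 0, "spin": 0.0535, "claw": 76}, {"x": 0.0025, "y": -0.146, "z": 0, "spin": 0.0535, "claw": 76}, {"x": 0.0025, "y": -0.146, "z": 0, "spin": 0.0535, "claw": 76}, {"x": 0.0025, "y": -0.146, "z": 0, "spin": 0.0535, "claw": 76}, {"x": 0.0025, "y": -0.146, "z": 0, "spin": 0.0535, "claw": 76}, {"x": 0.0025, "y": -0.146, "z": 0, "spin": 0.0535, "claw": 76}, {"x": 0.0025, "y": -0.146, "z": 0, "spin": 0.0535, "claw": 76}, {"x": 0.0025, "y": -0.146, "z": 0, "spin": 0.0535, "claw": 76}, {"x": 0.0025, "y": -0.146, "z": 0, "spin": 0.0535, "claw": 76}, {"x": 0.0025, "y": -0.146, "z": 0, "spin": 0.0535, "claw": 76}, {"x": 0.0025, "y": -0.146, "z": 0, "spin": 0.0535, "claw": 76}, {"x": 0.0025, "y": -0.146, "z": 0, "spin": 0.0535, "claw": 76}, {"x": 0.0025, "y": -0.146, "z": 0, "spin": 0.0535, "claw": 76}, {"x": 0, "y": 0, "z": 0, "spin": 0, "claw": 72}, {"x": 0, "y": 0, "z": 0, "spin": 0, "claw": 72}])

```text
time_s: 25.75
ee_pos: [0.3798, -0.2622, 0.2801]
eef_rot: [3.14, -0.002, 3.061]
force: [-0.0, 0.1, 0.5]
grip_width: 0.072
grip_force: 0.0
```

```bash
python3 - <<'E'
from geo import *
print(get_obs()["ee_pos"])
t=camera("top");s=camera("scene")
cv2.imwrite("pics/t4_raw.png",t);cv2.imwrite("pics/s4_raw.png",s)
a=cv2.resize(s[110:175,145:300],None,fx=5,fy=5,interpolation=cv2.INTER_CUBIC)
b=cv2.resize(t[196:260,98:178],None,fx=4,fy=4,interpolation=cv2.INTER_CUBIC)
c=np.zeros((256,775,3),np.uint8);c[:,:320]=b
cv2.imwrite("pics/t4.png",np.vstack([a,c]))
E
```

```text
[ 0.37982859 -0.262218    0.28011093]
```

View pics/t4.png

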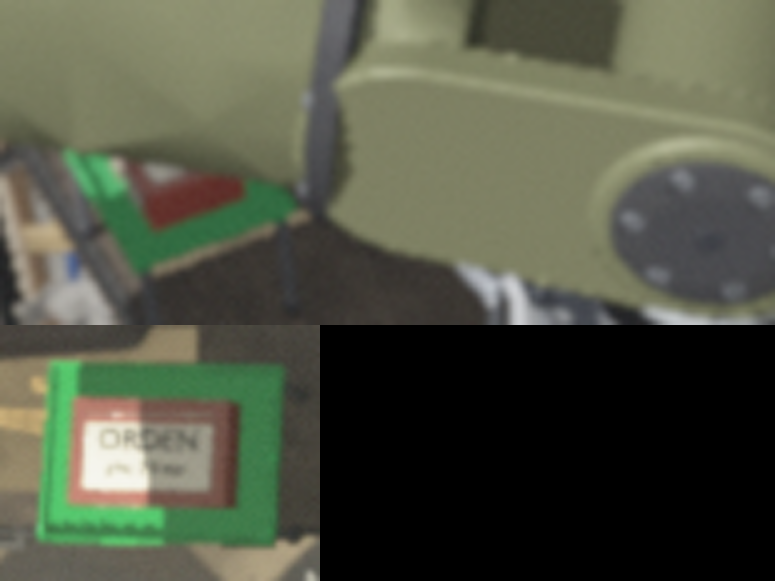

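The packet lies flat and well inside the green tray. Next I'll pick blue from the mat.

>>> send_rows(targets=[{"x": 0, "y": 0, "z": -0.15, "spin": 0, "claw": 72}, {"x": 0, "y": 0, "z": -0.15, "spin": 0, "claw": 72}, {"x": 0, "y": 0, "z": -0.15, "spin": 0, "claw": 72}, {"x": 0, "y": 0, "z": -0.15, "spin": 0, "claw": 72}, {"x": 0, "y": 0, "z": -0.15, "spin": 0, "claw": 72}, {"x": 0, "y": 0, "z": -0.1, "spin": 0, "claw": 72}, {"x": 0, "y": 0, "z": 0, "spin": 0, "claw": 72}, {"x": 0, "y": 0, "z": 0, "spin": 0, "claw": 40}, {"x": 0, "y": 0, "z": 0, "spin": 0, "claw": 40}, {"x": 0, "y": 0, "z": 0, "spin": 0, "claw": 40}, {"x": 0, "y": 0, "z": 0, "spin": 0, "claw": 40}, {"x": 0, "y": 0, "z": 0, "spin": 0, "claw": 40}, {"x": 0, "y": 0, "z": 0, "spin": 0, "claw": 40}], force=25)

```text
time_s: 27.15
ee_pos: [0.3806, -0.2625, 0.1124]
eef_rot: [-3.141, 0.001, 3.063]
force: [-1.7, 1.4, 6.3]
grip_width: 0.0475
grip_force: 25.0
```

>>> send_rows(targets=[{"x": 0, "y": 0, "z": 0.05, "spin": 0, "claw": 40}, {"x": 0, "y": 0, "z": 0.1, "spin": 0, "claw": 40}, {"x": 0, "y": 0, "z": 0.15, "spin": 0, "claw": 40}, {"x": 0, "y": 0, "z": 0.15, "spin": 0, "claw": 40}, {"x": 0, "y": 0, "z": 0.15, "spin": 0, "claw": 40}, {"x": 0, "y": 0, "z": 0.15, "spin": 0, "claw": 40}, {"x": 0, "y": 0, "z": 0.1, "spin": 0, "claw": 40}, {"x": 0, "y": 0, "z": 0, "spin": 0, "claw": 40}])

```text
time_s: 27.95
ee_pos: [0.3807, -0.2628, 0.2844]
eef_rot: [-3.139, 0.004, 3.063]
force: [0.5, -0.6, -1.8]
grip_width: 0.0474
grip_force: 25.0
```

>>> send_rows(targets=[{"x": 0.03, "y": 0.06, "z": 0, "spin": 0.005, "claw": 40}, {"x": 0.05, "y": 0.12, "z": 0, "spin": 0.005, "claw": 40}, {"x": 0.05, "y": 0.15, "z": 0, "spin": 0.005, "claw": 40}, {"x": 0.05, "y": 0.15, "z": 0, "spin": 0.005, "claw": 40}, {"x": 0.05, "y": 0.15, "z": 0, "spin": 0.005, "claw": 40}, {"x": 0.05, "y": 0.15, "z": 0, "spin": 0.01, "claw": 40}, {"x": 0.05, "y": 0.15, "z": 0, "spin": 0.01, "claw": 40}, {"x": 0.05, "y": 0.15, "z": 0, "spin": 0.01, "claw": 40}, {"x": 0.05, "y": 0.15, "z": 0, "spin": 0.01, "claw": 40}, {"x": 0.05, "y": 0.15, "z": 0, "spin": 0.01, "claw": 40}, {"x": 0.05, "y": 0.15, "z": 0, "spin": 0.01, "claw": 40}, {"x": 0.05, "y": 0.15, "z": 0, "spin": 0, "claw": 40}, {"x": 0.05, "y": 0.12, "z": 0, "spin": 0, "claw": 40}, {"x": 0.045, "y": 0.055, "z": 0, "spin": 0, "claw": 40}, {"x": 0, "y": 0, "z": 0, "spin": 0, "claw": 40}, {"x": 0, "y": 0, "z": 0, "spin": 0, "claw": 40}])

```text
time_s: 29.55
ee_pos: [0.5145, 0.1089, 0.2803]
eef_rot: [-3.141, -0.002, -3.086]
force: [0.3, 0.1, -0.9]
grip_width: 0.0472
grip_force: 25.0
```

>>> send_rows(targets=[{"x": 0, "y": 0, "z": -0.1, "spin": 0, "claw": 40}, {"x": 0, "y": 0, "z": -0.15, "spin": 0, "claw": 40}, {"x": 0, "y": 0, "z": -0.15, "spin": 0, "claw": 40}, {"x": 0, "y": 0, "z": -0.15, "spin": 0, "claw": 40}, {"x": 0, "y": 0, "z": -0.15, "spin": 0, "claw": 40}, {"x": 0, "y": 0, "z": -0.08, "spin": 0, "claw": 40}, {"x": 0, "y": 0, "z": -0.03, "spin": 0, "claw": 40}, {"x": 0, "y": 0, "z": -0.02, "spin": 0, "claw": 40}, {"x": 0, "y": 0, "z": -0.015, "spin": 0, "claw": 40}, {"x": 0, "y": 0, "z": -0.005, "spin": 0, "claw": 40}, {"x": 0, "y": 0, "z": 0, "spin": 0, "claw": 40}, {"x": 0, "y": 0, "z": 0, "spin": 0, "claw": 40}])

```text
time_s: 30.75
ee_pos: [0.5156, 0.1086, 0.1124]
eef_rot: [-3.141, 0.001, -3.087]
force: [-2.5, -1.6, 7.0]
grip_width: 0.0473
grip_force: 25.0
```

>>> send_rows(targets=[{"x": 0, "y": 0, "z": 0, "spin": 0, "claw": 55}, {"x": 0, "y": 0, "z": 0, "spin": 0, "claw": 72}, {"x": 0, "y": 0, "z": 0, "spin": 0, "claw": 72}, {"x": 0, "y": 0, "z": 0, "spin": 0, "claw": 72}, {"x": 0, "y": 0, "z": 0, "spin": 0, "claw": 72}, {"x": 0, "y": 0, "z": 0.05, "spin": 0, "claw": 72}, {"x": 0, "y": 0, "z": 0.1, "spin": 0, "claw": 72}, {"x": 0, "y": 0, "z": 0.15, "spin": 0, "claw": 72}, {"x": 0, "y": 0, "z": 0.2, "spin": 0, "claw": 72}, {"x": 0, "y": 0, "z": 0.2, "spin": 0, "claw": 72}, {"x": 0, "y": 0, "z": 0.15, "spin": 0, "claw": 72}, {"x": 0, "y": 0, "z": 0, "spin": 0, "claw": 72}])

```text
time_s: 31.95
ee_pos: [0.5162, 0.1088, 0.2865]
eef_rot: [3.141, 0.007, -3.087]
force: [0.7, -0.2, 0.3]
grip_width: 0.0724
grip_force: 0.0
```

>>> send_rows(targets=[{"x": -0.05, "y": -0.1, "z": 0, "spin": -0.005, "claw": 72}, {"x": -0.05, "y": -0.16, "z": 0, "spin": -0.005, "claw": 72}, {"x": -0.05, "y": -0.17, "z": 0, "spin": -0.005, "claw": 72}, {"x": -0.05, "y": -0.17, "z": 0, "spin": -0.005, "claw": 72}, {"x": -0.05, "y": -0.17, "z": 0, "spin": -0.005, "claw": 72}, {"x": -0.05, "y": -0.17, "z": 0, "spin": -0.01, "claw": 72}, {"x": -0.05, "y": -0.17, "z": 0, "spin": -0.01, "claw": 72}, {"x": -0.05, "y": -0.17, "z": 0, "spin": -0.01, "claw": 72}, {"x": -0.05, "y": -0.17, "z": 0, "spin": -0.01, "claw": 72}, {"x": -0.05, "y": -0.17, "z": 0, "spin": -0.01, "claw": 72}, {"x": -0.05, "y": -0.17, "z": 0, "spin": -0.01, "claw": 72}, {"x": -0.05, "y": -0.17, "z": 0, "spin": 0, "claw": 72}, {"x": -0.05, "y": -0.17, "z": 0, "spin": 0, "claw": 72}, {"x": -0.05, "y": -0.1475, "z": 0, "spin": 0, "claw": 72}, {"x": 0, "y": 0, "z": 0, "spin": 0, "claw": 72}, {"x": 0, "y": 0, "z": 0, "spin": 0, "claw": 72}])

```text
time_s: 33.55
ee_pos: [0.3749, -0.3468, 0.281]
eef_rot: [3.141, -0.001, 3.062]
force: [-0.2, 0.4, -0.0]
grip_width: 0.0717
grip_force: 0.0
```

```bash
python3 - <<'E'
from geo import *
print(get_obs()["ee_pos"])
t=camera("top");cv2.imwrite("pics/t5_raw.png",t)
cv2.imwrite("pics/t5.png",cv2.resize(t[106:190,142:228],None,fx=7,fy=7,interpolation=cv2.INTER_CUBIC))
E
```

```text
[ 0.37493421 -0.34681188  0.28101511]
```

View pics/t5.png

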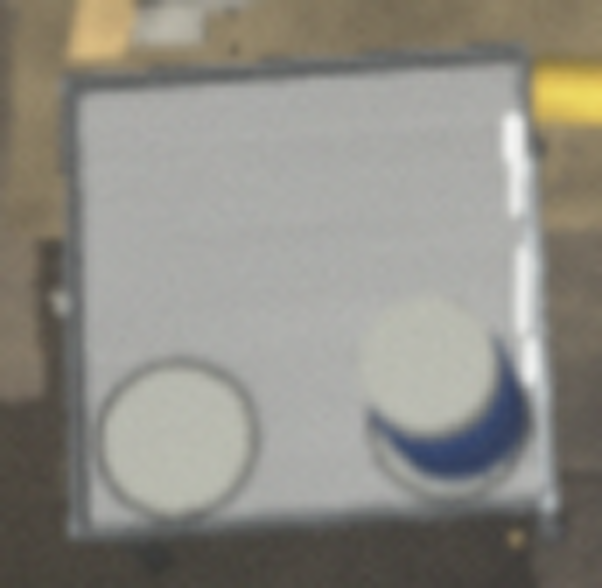

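Blue is back upright on the right mark but looks slightly off centre, since the mark's crescent shows at the bottom left. I'll fit its position against the mark.

```bash
cat > fit.py <<'E'
from geo import *
from scipy.optimize import minimize
S=8
a=np.linspace(0,2*np.pi,60)
circ=lambda x,y,z,r:np.c_[x+r*np.cos(a),y+r*np.sin(a),np.full(60,z)]
def model(n,x,y,h,rc,box):
    x0,y0,x1,y1=box
    def hull(P):
        p=(proj(n,P)-[x0,y0]+.5)*S-.5;return cv2.convexHull(np.round(p*16).astype(np.int32))
    m=np.zeros(((y1-y0)*S,(x1-x0)*S),np.uint8)
    cv2.fillPoly(m,[hull(np.r_[circ(x,y,.088,.024),circ(x,y,.088+h,.024)])],1,shift=4)
    cv2.fillPoly(m,[hull(np.r_[circ(x,y,.088+h,rc),circ(x,y,.168,rc)])],0,shift=4)
    return m.astype(float)
def fit(n,img,hue,x,y,box,hc=None):
    x0,y0,x1,y1=box;c=cv2.resize(img[y0:y1,x0:x1],None,fx=S,fy=S,interpolation=cv2.INTER_CUBIC)
    q=cv2.cvtColor(c,cv2.COLOR_BGR2HSV);mk=((abs(q[...,0].astype(int)-hue)<14)&(q[...,1]>95)).astype(float)
    f=lambda v:(lambda m:1-(m*mk).sum()/(np.maximum(m,mk).sum()+1))(model(n,v[0]/1e3,v[1]/1e3,*( [v[2]/1e3,v[3]/1e3] if hc is None else hc),box))
    v0=[x*1e3,y*1e3]+([60,21.5] if hc is None else [])
    d=np.eye(len(v0))*4
    r=minimize(f,v0,method="Nelder-Mead",options=dict(initial_simplex=np.r_[[v0],np.array(v0)+d-1],maxiter=300))
    return np.round(r.x,1),round(r.fun,3)
E
python3 - <<'E'
from fit import *
B=(185,140,228,185);i0=cv2.imread("pics/top_raw.png");i5=cv2.imread("pics/t5_raw.png")
for n,i in(("b0",i0),("b5",i5)): print(n,fit("top",i,114,.515,.1085,B))
print("y0",fit("top",i0,27,.51,.199,(140,140,185,185)))
print("ymat",fit("top",cv2.imread("pics/t3_raw.png"),27,.375,-.347,(380,190,430,250)))
g=lambda P:[(142+x/7,106+y/7) for x,y in P]
print(un("top",g([(420,375),(428,366)]),.168)*1e3)
# mark centre (right) from outline in t5/t3: left 367,right 530,top 340,bottom 499
for nm,u in(("L",.2003),("R",.109)):
  for x in(.5105,.5155):print(nm,x,(((proj("top",circ(x,u,.088,.0275))-[142,106])*7)[[0,15,30,45]]).round().tolist())
E
```

```text
b0 (array([519. , 114.4,  48.7,  22.9]), np.float64(0.234))
b5 (array([523.8, 110.4,  46.1,  24.7]), np.float64(0.187))
y0 (array([515.3, 204.3,  51.4,  19.4]), np.float64(0.235))
ymat (array([ 375. , -347. ,   60. ,   21.5]), np.float64(1.0))
[[513.19875039 108.55370535 168.        ]
 [516.00833729 106.12487153 168.        ]]
L 0.5105 [[180.0, 358.0], [96.0, 441.0], [180.0, 519.0], [259.0, 431.0]]
L 0.5155 [[180.0, 343.0], [97.0, 426.0], [180.0, 504.0], [259.0, 416.0]]
R 0.5105 [[450.0, 355.0], [367.0, 438.0], [453.0, 516.0], [531.0, 428.0]]
R 0.5155 [[450.0, 341.0], [367.0, 424.0], [453.0, 502.0], [531.0, 414.0]]
```

```bash
python3 - <<'E'
from fit import *
out=[]
for fn,(x,y) in(("pics/top_raw.png",(.5131,.1083)),("pics/t5_raw.png",(.5155,.1087))):
    i=cv2.imread(fn);x0,y0,x1,y1=188,143,224,183;k=11
    c=cv2.resize(i[y0:y1,x0:x1],None,fx=k,fy=k,interpolation=cv2.INTER_CUBIC)
    for P,col in((circ(.516,.109,.088,.0275),(0,0,255)),(circ(x,y,.088,.024),(0,255,255)),(circ(x,y,.168,.022),(0,255,0))):
        p=(proj("top",P)-[x0,y0]+.5)*k-.5
        cv2.polylines(c,[np.round(p).astype(np.int32)],True,col,1)
    out.append(c)
cv2.imwrite("pics/t6.png",np.hstack(out))
E
```

```text
(no output)
```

View pics/t6.png

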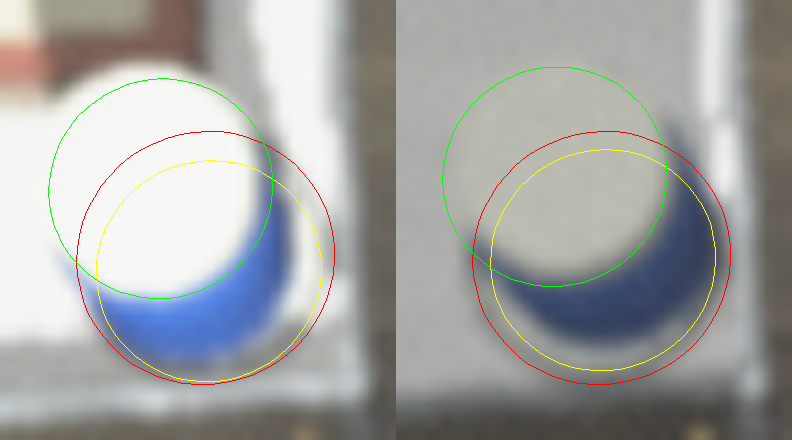

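```bash
python3 - <<'E'
from fit import *
from scipy.ndimage import map_coordinates
def ring(fn,x,y):
    g=cv2.cvtColor(cv2.imread(fn),cv2.COLOR_BGR2GRAY).astype(float);best=[]
    for dx in np.arange(-5,5.1,.5):
        for dy in np.arange(-5,5.1,.5):
            v=[]
            for r in(.0268,.0275):
                p=proj("top",circ(x+dx/1e3,y+dy/1e3,.088,r));v.append(map_coordinates(g,[p[:,1],p[:,0]],order=1))
            best.append((np.median(np.minimum(*v)),x*1e3+dx,y*1e3+dy))
    best.sort();return np.round(np.mean([b[1:] for b in best[:5]],0),1),best[0]
print("L t3",ring("pics/t3_raw.png",.5105,.2003));print("L t5",ring("pics/t5_raw.png",.5105,.2003))
print("R t3",ring("pics/t3_raw.png",.5155,.109))
# body edges of blue: row profile of B-R at the body's rows
for fn,cx in(("pics/top_raw.png",0),("pics/t5_raw.png",0)):
    i=cv2.imread(fn).astype(int)
    for r in(170,172,173,174): print(fn[-10:],r,(i[r,192:220,0]-i[r,192:220,2]).tolist())
E
```

```text
L t3 (array([510.7, 201.8]), (np.float64(139.172649744782), np.float64(511.49999999999994), np.float64(201.8)))
L t5 (array([511., 202.]), (np.float64(138.25423768785996), np.float64(511.49999999999994), np.float64(201.8)))Traceback (most recent call last):
  File "<stdin>", line 13, in <module>
  File "<stdin>", line 9, in ring
  File "geo.py", line 10, in proj
    m=camera_model(n);T=np.linalg.inv(m["T"]);return cv2.projectPoints(np.array(P,float),cv2.Rodrigues(T[:3,:3])[0],T[:3,3],K(m),np.array(m["dist"]))[0][:,0]
ValueError: time passes only in moves, steps and waits
```

Mark L fits at (0.511,0.202), so R is about (0.516,0.110). Blue is within about 3 mm, and I'll recheck it at the end. Next is yellow.

>>> send_rows(targets=[{"x": 0, "y": 0, "z": -0.15, "spin": 0, "claw": 72}, {"x": 0, "y": 0, "z": -0.15, "spin": 0, "claw": 72}, {"x": 0, "y": 0, "z": -0.15, "spin": 0, "claw": 72}, {"x": 0, "y": 0, "z": -0.15, "spin": 0, "claw": 72}, {"x": 0, "y": 0, "z": -0.15, "spin": 0, "claw": 72}, {"x": 0, "y": 0, "z": -0.1, "spin": 0, "claw": 72}, {"x": 0, "y": 0, "z": 0, "spin": 0, "claw": 72}, {"x": 0, "y": 0, "z": 0, "spin": 0, "claw": 40}, {"x": 0, "y": 0, "z": 0, "spin": 0, "claw": 40}, {"x": 0, "y": 0, "z": 0, "spin": 0, "claw": 40}, {"x": 0, "y": 0, "z": 0, "spin": 0, "claw": 40}, {"x": 0, "y": 0, "z": 0, "spin": 0, "claw": 40}, {"x": 0, "y": 0, "z": 0, "spin": 0, "claw": 40}], force=25)

```text
time_s: 34.9
ee_pos: [0.3756, -0.3471, 0.1125]
eef_rot: [-3.141, 0.001, 3.063]
force: [-0.5, 1.5, 6.4]
grip_width: 0.0471
grip_force: 25.0
```

>>> send_rows(targets=[{"x": 0, "y": 0, "z": 0.05, "spin": 0, "claw": 40}, {"x": 0, "y": 0, "z": 0.1, "spin": 0, "claw": 40}, {"x": 0, "y": 0, "z": 0.15, "spin": 0, "claw": 40}, {"x": 0, "y": 0, "z": 0.15, "spin": 0, "claw": 40}, {"x": 0, "y": 0, "z": 0.15, "spin": 0, "claw": 40}, {"x": 0, "y": 0, "z": 0.15, "spin": 0, "claw": 40}, {"x": 0, "y": 0, "z": 0.1, "spin": 0, "claw": 40}, {"x": 0, "y": 0, "z": 0, "spin": 0, "claw": 40}])

```text
time_s: 35.7
ee_pos: [0.3756, -0.3473, 0.2845]
eef_rot: [-3.138, 0.004, 3.063]
force: [-0.3, -0.7, -1.4]
grip_width: 0.0475
grip_force: 25.0
```

>>> send_rows(targets=[{"x": 0.02, "y": 0.06, "z": 0, "spin": 0.005, "claw": 40}, {"x": 0.03, "y": 0.12, "z": 0, "spin": 0.005, "claw": 40}, {"x": 0.04, "y": 0.15, "z": 0, "spin": 0.005, "claw": 40}, {"x": 0.04, "y": 0.16, "z": 0, "spin": 0.005, "claw": 40}, {"x": 0.04, "y": 0.16, "z": 0, "spin": 0.005, "claw": 40}, {"x": 0.04, "y": 0.16, "z": 0, "spin": 0.005, "claw": 40}, {"x": 0.04, "y": 0.16, "z": 0, "spin": 0.005, "claw": 40}, {"x": 0.04, "y": 0.16, "z": 0, "spin": 0.005, "claw": 40}, {"x": 0.04, "y": 0.16, "z": 0, "spin": 0.005, "claw": 40}, {"x": 0.04, "y": 0.16, "z": 0, "spin": 0.005, "claw": 40}, {"x": 0.04, "y": 0.16, "z": 0, "spin": 0.005, "claw": 40}, {"x": 0.04, "y": 0.16, "z": 0, "spin": 0.005, "claw": 40}, {"x": 0.04, "y": 0.16, "z": 0, "spin": 0.005, "claw": 40}, {"x": 0.04, "y": 0.16, "z": 0, "spin": 0.005, "claw": 40}, {"x": 0.04, "y": 0.16, "z": 0, "spin": 0.005, "claw": 40}, {"x": 0.04, "y": 0.16, "z": 0, "spin": 0.005, "claw": 40}, {"x": 0.04, "y": 0.16, "z": 0, "spin": 0.005, "claw": 40}, {"x": 0.03, "y": 0.11, "z": 0, "spin": 0, "claw": 40}, {"x": 0, "y": 0.06, "z": 0, "spin": 0, "claw": 40}, {"x": 0, "y": 0, "z": 0, "spin": 0, "claw": 40}])

```text
time_s: 37.7
ee_pos: [0.5104, 0.2022, 0.2802]
eef_rot: [-3.141, -0.002, -3.085]
force: [-0.9, 0.2, -2.1]
grip_width: 0.0476
grip_force: 25.0
```

>>> send_rows(targets=[{"x": 0, "y": 0, "z": 0, "spin": 0, "claw": 40}, {"x": 0, "y": 0, "z": -0.1, "spin": 0, "claw": 40}, {"x": 0, "y": 0, "z": -0.15, "spin": 0, "claw": 40}, {"x": 0, "y": 0, "z": -0.15, "spin": 0, "claw": 40}, {"x": 0, "y": 0, "z": -0.15, "spin": 0, "claw": 40}, {"x": 0, "y": 0, "z": -0.15, "spin": 0, "claw": 40}, {"x": 0, "y": 0, "z": -0.08, "spin": 0, "claw": 40}, {"x": 0, "y": 0, "z": -0.03, "spin": 0, "claw": 40}, {"x": 0, "y": 0, "z": -0.02, "spin": 0, "claw": 40}, {"x": 0, "y": 0, "z": -0.015, "spin": 0, "claw": 40}, {"x": 0, "y": 0, "z": -0.005, "spin": 0, "claw": 40}, {"x": 0, "y": 0, "z": 0, "spin": 0, "claw": 40}, {"x": 0, "y": 0, "z": 0, "spin": 0, "claw": 40}])

```text
time_s: 39.0
ee_pos: [0.5117, 0.2011, 0.1125]
eef_rot: [-3.142, 0.001, -3.087]
force: [-1.6, -2.7, 6.4]
grip_width: 0.0472
grip_force: 25.0
```

Contact. I'll release, lift, then retract over the middle right for a clear view.

>>> send_rows(targets=[{"x": 0, "y": 0, "z": 0, "spin": 0, "claw": 55}, {"x": 0, "y": 0, "z": 0, "spin": 0, "claw": 72}, {"x": 0, "y": 0, "z": 0, "spin": 0, "claw": 72}, {"x": 0, "y": 0, "z": 0, "spin": 0, "claw": 72}, {"x": 0, "y": 0, "z": 0, "spin": 0, "claw": 72}, {"x": 0, "y": 0, "z": 0.05, "spin": 0, "claw": 72}, {"x": 0, "y": 0, "z": 0.1, "spin": 0, "claw": 72}, {"x": 0, "y": 0, "z": 0.15, "spin": 0, "claw": 72}, {"x": 0, "y": 0, "z": 0.2, "spin": 0, "claw": 72}, {"x": 0, "y": 0, "z": 0.2, "spin": 0, "claw": 72}, {"x": 0, "y": 0, "z": 0.15, "spin": 0, "claw": 72}, {"x": 0, "y": 0, "z": 0, "spin": 0, "claw": 72}])

```text
time_s: 40.2
ee_pos: [0.5122, 0.2015, 0.2866]
eef_rot: [3.14, 0.007, -3.087]
force: [0.6, -0.1, 0.4]
grip_width: 0.072
grip_force: 0.0
```

>>> send_rows(targets=[{"x": -0.05, "y": -0.1, "z": 0, "spin": -0.005, "claw": 72}, {"x": -0.04, "y": -0.17, "z": 0, "spin": -0.005, "claw": 72}, {"x": -0.04, "y": -0.17, "z": 0, "spin": -0.005, "claw": 72}, {"x": -0.04, "y": -0.17, "z": 0, "spin": -0.005, "claw": 72}, {"x": -0.04, "y": -0.17, "z": 0, "spin": -0.005, "claw": 72}, {"x": -0.04, "y": -0.17, "z": 0, "spin": -0.005, "claw": 72}, {"x": -0.04, "y": -0.17, "z": 0, "spin": -0.005, "claw": 72}, {"x": -0.04, "y": -0.17, "z": 0, "spin": -0.005, "claw": 72}, {"x": -0.04, "y": -0.17, "z": 0, "spin": -0.005, "claw": 72}, {"x": -0.04, "y": -0.17, "z": 0, "spin": -0.005, "claw": 72}, {"x": -0.04, "y": -0.17, "z": 0, "spin": -0.005, "claw": 72}, {"x": -0.04, "y": -0.17, "z": 0, "spin": -0.005, "claw": 72}, {"x": -0.04, "y": -0.17, "z": 0, "spin": -0.005, "claw": 72}, {"x": -0.04, "y": -0.17, "z": 0, "spin": -0.005, "claw": 72}, {"x": -0.04, "y": -0.17, "z": 0, "spin": -0.005, "claw": 72}, {"x": 0, "y": 0, "z": 0, "spin": 0, "claw": 72}, {"x": 0, "y": 0, "z": 0, "spin": 0, "claw": 72}])

```text
time_s: 41.9
ee_pos: [0.3889, -0.2948, 0.281]
eef_rot: [3.141, -0.001, 3.077]
force: [-0.4, 1.2, 0.1]
grip_width: 0.0718
grip_force: 0.0
```

```bash
python3 - <<'E'
from fit import *
t=camera("top");s=camera("scene");cv2.imwrite("pics/t7_raw.png",t);cv2.imwrite("pics/s7_raw.png",s)
x0,y0,x1,y1=144,136,226,190;k=9
c=cv2.resize(t[y0:y1,x0:x1],None,fx=k,fy=k,interpolation=cv2.INTER_CUBIC)
for P,col in[(circ(mx,my,.088,.0275),(0,0,255)) for mx,my in((.511,.2018),(.516,.110))]+[(circ(mx,my,.168,.022),(0,255,0)) for mx,my in((.511,.2018),(.516,.110))]:
    cv2.polylines(c,[np.round((proj("top",P)-[x0,y0]+.5)*k-.5).astype(np.int32)],True,col,1)
cv2.imwrite("pics/t7.png",c)
E
```

```text
(no output)
```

View pics/t7.png

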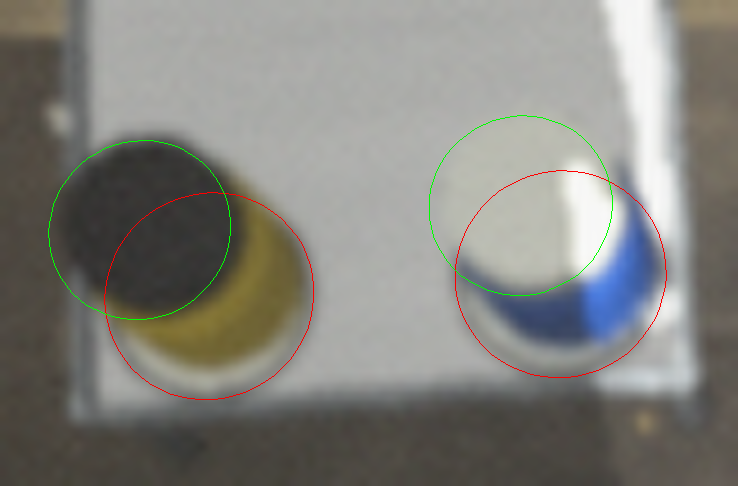

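Both jars sit about (+2,−3) mm off their marks, both with the same offset, a camera-to-robot calibration shift. There is plenty of time, so I'll regrasp each and nudge it by (−2,+3) mm, blue first.

>>> send_rows(targets=[{"x": 0.05, "y": 0.155, "z": 0, "spin": 0.006, "claw": 72}, {"x": 0.05, "y": 0.155, "z": 0, "spin": 0.006, "claw": 72}, {"x": 0.05, "y": 0.155, "z": 0, "spin": 0.006, "claw": 72}, {"x": 0.05, "y": 0.155, "z": 0, "spin": 0.006, "claw": 72}, {"x": 0.05, "y": 0.155, "z": 0, "spin": 0.006, "claw": 72}, {"x": 0.05, "y": 0.155, "z": 0, "spin": 0.006, "claw": 72}, {"x": 0.05, "y": 0.155, "z": 0, "spin": 0.006, "claw": 72}, {"x": 0.05, "y": 0.155, "z": 0, "spin": 0.006, "claw": 72}, {"x": 0.05, "y": 0.155, "z": 0, "spin": 0.006, "claw": 72}, {"x": 0.05, "y": 0.155, "z": 0, "spin": 0.006, "claw": 72}, {"x": 0.05, "y": 0.155, "z": 0, "spin": 0.006, "claw": 72}, {"x": 0.05, "y": 0.155, "z": 0, "spin": 0.006, "claw": 72}, {"x": 0.03, "y": 0.155, "z": 0, "spin": 0.003, "claw": 72}, {"x": 0, "y": 0, "z": 0, "spin": 0, "claw": 72}, {"x": 0, "y": 0, "z": 0, "spin": 0, "claw": 72}])

```text
time_s: 43.5
ee_pos: [0.5147, 0.1092, 0.2814]
eef_rot: [-3.141, -0.0, -3.085]
force: [0.1, -0.2, -0.5]
grip_width: 0.0718
grip_force: 0.0
```

>>> send_rows(targets=[{"x": 0, "y": 0, "z": -0.15, "spin": 0, "claw": 72}, {"x": 0, "y": 0, "z": -0.15, "spin": 0, "claw": 72}, {"x": 0, "y": 0, "z": -0.15, "spin": 0, "claw": 72}, {"x": 0, "y": 0, "z": -0.15, "spin": 0, "claw": 72}, {"x": 0, "y": 0, "z": -0.15, "spin": 0, "claw": 72}, {"x": 0, "y": 0, "z": -0.1, "spin": 0, "claw": 72}, {"x": 0, "y": 0, "z": 0, "spin": 0, "claw": 72}, {"x": 0, "y": 0, "z": 0, "spin": 0, "claw": 40}, {"x": 0, "y": 0, "z": 0, "spin": 0, "claw": 40}, {"x": 0, "y": 0, "z": 0, "spin": 0, "claw": 40}, {"x": 0, "y": 0, "z": 0, "spin": 0, "claw": 40}, {"x": 0, "y": 0, "z": 0, "spin": 0, "claw": 40}, {"x": 0, "y": 0, "z": 0.02, "spin": 0, "claw": 40}, {"x": 0, "y": 0, "z": 0.01, "spin": 0, "claw": 40}, {"x": -0.01, "y": 0.015, "z": 0, "spin": 0, "claw": 40}, {"x": 0, "y": 0, "z": 0, "spin": 0, "claw": 40}, {"x": 0, "y": 0, "z": -0.015, "spin": 0, "claw": 40}, {"x": 0, "y": 0, "z": -0.015, "spin": 0, "claw": 40}, {"x": 0, "y": 0, "z": 0, "spin": 0, "claw": 40}, {"x": 0, "y": 0, "z": 0, "spin": 0, "claw": 40}])

```text
time_s: 45.5
ee_pos: [0.5135, 0.1112, 0.1123]
eef_rot: [3.141, 0.001, -3.087]
force: [-4.9, -0.1, 11.8]
grip_width: 0.0476
grip_force: 25.0
```

>>> send_rows(targets=[{"x": 0, "y": 0, "z": 0, "spin": 0, "claw": 55}, {"x": 0, "y": 0, "z": 0, "spin": 0, "claw": 72}, {"x": 0, "y": 0, "z": 0, "spin": 0, "claw": 72}, {"x": 0, "y": 0, "z": 0, "spin": 0, "claw": 72}, {"x": 0, "y": 0, "z": 0, "spin": 0, "claw": 72}, {"x": 0, "y": 0, "z": 0.05, "spin": 0, "claw": 72}, {"x": 0, "y": 0, "z": 0.1, "spin": 0, "claw": 72}, {"x": 0, "y": 0, "z": 0.15, "spin": 0, "claw": 72}, {"x": 0, "y": 0, "z": 0.2, "spin": 0, "claw": 72}, {"x": 0, "y": 0, "z": 0.2, "spin": 0, "claw": 72}, {"x": 0, "y": 0, "z": 0.15, "spin": 0, "claw": 72}, {"x": 0, "y": 0.1, "z": 0, "spin": 0, "claw": 72}, {"x": 0, "y": 0.12, "z": 0, "spin": 0, "claw": 72}, {"x": 0, "y": 0.12, "z": 0, "spin": 0, "claw": 72}, {"x": -0.01, "y": 0.1075, "z": 0, "spin": 0, "claw": 72}, {"x": 0, "y": 0, "z": 0, "spin": 0, "claw": 72}, {"x": 0, "y": 0, "z": 0, "spin": 0, "claw": 72}])

```text
time_s: 47.2
ee_pos: [0.5112, 0.2006, 0.2819]
eef_rot: [-3.142, 0.0, -3.086]
force: [-0.3, -1.0, -0.1]
grip_width: 0.0721
grip_force: 0.0
```

>>> send_rows(targets=[{"x": 0, "y": 0, "z": -0.15, "spin": 0, "claw": 72}, {"x": 0, "y": 0, "z": -0.15, "spin": 0, "claw": 72}, {"x": 0, "y": 0, "z": -0.15, "spin": 0, "claw": 72}, {"x": 0, "y": 0, "z": -0.15, "spin": 0, "claw": 72}, {"x": 0, "y": 0, "z": -0.15, "spin": 0, "claw": 72}, {"x": 0, "y": 0, "z": -0.1, "spin": 0, "claw": 72}, {"x": 0, "y": 0, "z": 0, "spin": 0, "claw": 72}, {"x": 0, "y": 0, "z": 0, "spin": 0, "claw": 40}, {"x": 0, "y": 0, "z": 0, "spin": 0, "claw": 40}, {"x": 0, "y": 0, "z": 0, "spin": 0, "claw": 40}, {"x": 0, "y": 0, "z": 0, "spin": 0, "claw": 40}, {"x": 0, "y": 0, "z": 0, "spin": 0, "claw": 40}, {"x": 0, "y": 0, "z": 0.02, "spin": 0, "claw": 40}, {"x": 0, "y": 0, "z": 0.01, "spin": 0, "claw": 40}, {"x": -0.01, "y": 0.015, "z": 0, "spin": 0, "claw": 40}, {"x": 0, "y": 0, "z": 0, "spin": 0, "claw": 40}, {"x": 0, "y": 0, "z": -0.015, "spin": 0, "claw": 40}, {"x": 0, "y": 0, "z": -0.01, "spin": 0, "claw": 40}, {"x": 0, "y": 0, "z": 0, "spin": 0, "claw": 40}, {"x": 0, "y": 0, "z": 0, "spin": 0, "claw": 40}])

```text
time_s: 49.2
ee_pos: [0.5093, 0.2037, 0.1126]
eef_rot: [3.142, 0.0, -3.087]
force: [-2.0, 0.6, 4.6]
grip_width: 0.0477
grip_force: 25.0
```

>>> send_rows(targets=[{"x": 0, "y": 0, "z": 0, "spin": 0, "claw": 55}, {"x": 0, "y": 0, "z": 0, "spin": 0, "claw": 72}, {"x": 0, "y": 0, "z": 0, "spin": 0, "claw": 72}, {"x": 0, "y": 0, "z": 0, "spin": 0, "claw": 72}, {"x": 0, "y": 0, "z": 0, "spin": 0, "claw": 72}, {"x": 0, "y": 0, "z": 0.05, "spin": 0, "claw": 72}, {"x": 0, "y": 0, "z": 0.1, "spin": 0, "claw": 72}, {"x": 0, "y": 0, "z": 0.15, "spin": 0, "claw": 72}, {"x": 0, "y": 0, "z": 0.2, "spin": 0, "claw": 72}, {"x": 0, "y": 0, "z": 0.2, "spin": 0, "claw": 72}, {"x": 0, "y": 0, "z": 0.15, "spin": 0, "claw": 72}, {"x": 0, "y": 0, "z": 0, "spin": 0, "claw": 72}])

```text
time_s: 50.4
ee_pos: [0.5102, 0.204, 0.2876]
eef_rot: [3.14, 0.007, -3.087]
force: [0.6, -0.4, 0.3]
grip_width: 0.0716
grip_force: 0.0
```

>>> send_rows(targets=[{"x": -0.05, "y": -0.1, "z": 0, "spin": -0.005, "claw": 72}, {"x": -0.04, "y": -0.17, "z": 0, "spin": -0.005, "claw": 72}, {"x": -0.04, "y": -0.17, "z": 0, "spin": -0.005, "claw": 72}, {"x": -0.04, "y": -0.17, "z": 0, "spin": -0.005, "claw": 72}, {"x": -0.04, "y": -0.17, "z": 0, "spin": -0.005, "claw": 72}, {"x": -0.04, "y": -0.17, "z": 0, "spin": -0.005, "claw": 72}, {"x": -0.04, "y": -0.17, "z": 0, "spin": -0.005, "claw": 72}, {"x": -0.04, "y": -0.17, "z": 0, "spin": -0.005, "claw": 72}, {"x": -0.04, "y": -0.17, "z": 0, "spin": -0.005, "claw": 72}, {"x": -0.04, "y": -0.17, "z": 0, "spin": -0.005, "claw": 72}, {"x": -0.04, "y": -0.17, "z": 0, "spin": -0.005, "claw": 72}, {"x": -0.04, "y": -0.17, "z": 0, "spin": -0.005, "claw": 72}, {"x": -0.04, "y": -0.17, "z": 0, "spin": -0.005, "claw": 72}, {"x": -0.04, "y": -0.17, "z": 0, "spin": -0.005, "claw": 72}, {"x": -0.04, "y": -0.17, "z": 0, "spin": -0.005, "claw": 72}, {"x": 0, "y": 0, "z": 0, "spin": 0, "claw": 72}, {"x": 0, "y": 0, "z": 0, "spin": 0, "claw": 72}])

```text
time_s: 52.1
ee_pos: [0.3869, -0.2923, 0.282]
eef_rot: [3.141, -0.001, 3.077]
force: [0.1, 0.2, 0.8]
grip_width: 0.0719
grip_force: 0.0
```

```bash
python3 - <<'E'
from fit import *
t=camera("top");cv2.imwrite("pics/t8_raw.png",t)
x0,y0,x1,y1=104,110,226,256;k=4
b=cv2.resize(t[196:260,100:180],(360,288),interpolation=cv2.INTER_CUBIC)
x0,y0,x1,y1=148,140,226,190;k=5.6
k=6;c=cv2.resize(t[y0:y1,x0:x1],None,fx=k,fy=k,interpolation=cv2.INTER_CUBIC)
for P,col in[(circ(mx,my,.088,.0275),(0,0,255)) for mx,my in((.511,.2018),(.516,.110))]+[(circ(mx,my,.168,.022),(0,255,0)) for mx,my in((.511,.2018),(.516,.110))]:
    cv2.polylines(c,[np.round((proj("top",P)-[x0,y0]+.5)*k-.5).astype(np.int32)],True,col,1)
o=np.zeros((300,800,3),np.uint8);o[:300,:468]=c;o[:266,468:]=cv2.resize(b,(332,266))
cv2.imwrite("pics/t8.png",o)
E
```

```text
(no output)
```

View pics/t8.png

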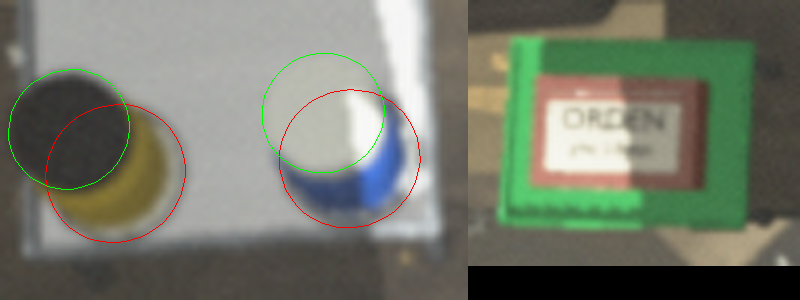

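Both caps now coincide with the prediction for jars centred on their marks. Yellow is on the left mark, blue on the right, both upright, and the packet lies flat in the green tray. I'll hand in.

```bash
python3 -c "
from station import *
print(hand_in())"
```

```text
the job is handed in; nothing more can be done
None
```

The job is handed in at about 52 s: both jars were parked on the mat, the red packet was laid flat in the green job tray, and yellow and blue are back upright on their own marks; the last top-camera check shows each centred to within about 1–2 mm.

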